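Re-tap the foam cutter's power unit to step five

ROBOT

A 6-joint arm with a two-finger parallel gripper is mounted at the origin on a cart in front of the work surface, level with it; the furniture and walls round the work are solid. World frame = base frame: x ahead of the robot, y to its left, z up, the work surface at z = 0. Lengths are in mm, angles in rad, forces in N, time in s.
With the tool pointing down it reaches from about 350 to 875 mm from the base axis. Payload 4.2 kg.
Tool frame: the origin (TCP) lies between the finger pads; the fingertips stand 14 mm ahead of it and the grasp point (between the pads) lies 5 mm behind it; z points along the fingers, y is the line along which they close (so a half turn about z gives the same grasp; the last joint's range is limited). The gripper opens to 85 mm and grips with 20 to 120 N. Pads are 22 mm wide; open, the fingers measure 114 mm over their backs; the gripper's body (76 mm by 85 mm) begins 54 mm behind the grasp point. The pads swing forward as they close: fully open they stand 13 mm farther back than shut.
Start: joints at [-0.938, 0.385, 0.008, 0, -1.194, -0.259], TCP at [228.236, -581.814, 245.312] pointing down, gripper open.
Joint ranges: [-3.14, 3.14], [-1.21, 2.06], [-1.07, 1.41], [-3.16, 2.05], [-2.99, -0.16], [-3.1, 3.1]. Speed limits (rad/s): [2.79, 2.79, 3.14, 3.14, 3.14, 3.14].

INTERFACE

Orientations are given as a unit quaternion [x, y, z, w].
In Python, from bench import * gives the robot as it stands.
- The arm moves only by the tool carry_out, never from a script. Its argument "motion" is a list of rows, each a list of 7 numbers: the turn, a rotation vector about the tool's x, y, z in rad, then the shift along the tool's x, y, z in mm, then the opening, from -1 (shut) to 1 (fully open), so that 0 is half open. A call has 1 to 5 rows; each row is the pose to reach, as a shift and turn from the pose commanded when the call began, along the tool's axes at that moment; what a row does not reach only later rows make up. A row lasts 1/8 s, in which the tool goes at most 62.5 mm and 10.7 degrees, less where a joint would pass 70% of its speed; a pose out of reach is approached as far as the arm can. A call with a gripper value outside its range is refused whole. The fingers move at their own pace and stop on an object; the grip force is fixed at half the most. Time passes only in rows, so rows that repeat a pose let the fingers close. It gives the time, the measured TCP pose, the force, the opening and the grip force at its end, in the units of the state.
- read_state(): the state, without advancing time (a new reading comes with each control period).
- get_image(name): name is "side" or "top"; returns a dict with "color" (420x560x3 uint8, blue, green, red), "mtx" (3x3 intrinsics, pixels), "position" and "orientation" of the camera in the world. Camera axes: x right, y down, z forward; pixel columns grow to the right and rows downward; lengths in mm; the calibration is good to about 2 mm. A picture is of the moment at which its call begins. There is no depth.
- job_done(): hands the job in; it is judged then, once.
The state is a dict: "clock": time; "joints": joint angles; "joint_vel": joint speeds; "joint_efforts": joint torques, N m; "position": TCP position; "ee_rot": TCP orientation; "contact_force": force on the tool from outside, world axes, zero at the start; "wrist_torque": the same for the moment, N m; "gripper_width": finger opening in mm; "grasp_force": force on a finger pad.
Only numpy, scipy, OpenCV 4.12 (cv2) and the standard library are available. Lean on these libraries where they do the work, as an engineer would, in place of code of your own. Each camera call takes 0.05 s, during which the arm holds its last target. There are 200 camera calls.

TASK

The next foam block needs step five on the wire cutter's power unit. Its step selector must never be turned under load, so throw the supply toggle to off (towards the front of the unit) first, then click the sunk selector knob clockwise until it rests in the fifth of its seven positions, counted from its anticlockwise stop, and last throw the toggle back to on. Leave the small things lying round the unit where they are.

Things in the scene. Friction and masses are not known exactly. Their poses are not given: they have to be found in the camera images.
- power_unit: Grey steel control unit fixed to the bench: 150 mm deep (x), 222 mm wide (y), top face 80 mm up; low screwed flanges, 20 mm, at front and back; two round terminals on the front. Origin: centre of the underside. Axes: x to its back, y to its left, z up. Place varies, up to 0.35 rad askew. Well centre at (0, 36) mm, toggle at (0, -74) mm in this frame.
- well_rim (a point): Centre of the mouth of the round well, 108 mm across and 26 mm deep, sunk in the unit's top face; the selector sits in it. Seven dark marks, 30 degrees apart, run clockwise round the rim from the unit's left (+y: first, shortest) over its back (+x: fourth) to its right (-y: seventh, longest).
- mark_first (a point): The first mark (anticlockwise stop), on the top face, 62 mm to the unit's left (+y) of the well's centre.
- mark_fifth (a point): The fifth mark, where the selector must point, on the top face, 64 mm from the well's centre, 30 degrees clockwise of the unit's +x.
- selector (a joint): Angle of the selector about the well's upright axis, growing clockwise seen from above. 0 = first position (stop, pointer to the unit's +y); a click = 0.5236 rad; fifth = 2.094; seventh = 3.142 (stop). A sprung ball holds it in each position with about 0.1 to 0.15 N m; once past half-way it snaps to the next by itself, ahead of what pushes it. It starts in the first, second or third position.
- selector_centre (a point): Centre of the selector's top, on its axis, 1.5 mm below the unit's top face. Black bar knob: upright bar 60 long, 10 thick, 18 mm high, over a round skirt 48 mm across and 6 mm high that lies on the well's floor; 22 mm boss at the middle. It can be pushed round at one end of the bar or pinched across 10 mm; 24 mm of room from bar end to well wall.
- selector_pointer (a point): Top of the bar at its pointer end (the half with the white line), 28 mm from the axis: shows where the selector points.
- toggle (a joint): Tilt of the supply toggle about the unit's y axis: +0.42 = leaning to the back (+x), on, as at the start; -0.42 = leaning to the front (-x), off. Over-centre: it falls to the nearer end by itself; about 1.2 N at its tip throws it.
- toggle_tip (a point): Near the top of the supply toggle, a bat-shaped steel lever 10 mm thick at the tip and 6 mm at the foot, pivoting 3 mm above the unit's top face; the point is 31 mm from the pivot, on the lever's axis.
- pliers: Bystander: pliers with blue handles, 68 x 170 x 12 mm, lying flat right of the unit. Origin: centre of its underside.
- e_tape: Bystander: roll of black tape, 58 mm across, 19 mm high, lying flat left of the unit. Origin: centre of its underside.
- offcut: Bystander: L-shaped pine off-cut, 62 x 55 x 16 mm, left of the unit. Origin: centre of its underside.
- pencil: Bystander: green pencil, 7 x 117 x 7 mm, lying behind the unit. Origin: centre of its underside.

How it is judged:
By the outcome, as a careful person would: the job done as asked, in the order asked, and still so for the second after the job is handed in, with the robot touching nothing.
It also fails if it takes over 58 s, if anything falls off the work surface, if the arm or the gripper's body presses on something with over 40 N, if the wrist force passes 120 N, or if a joint passes its speed limit or range.

## Working session

There is one attempt and no reset: what is moved stays moved. The work goes in short steps, Python scripts to look and compute and a tool call to move; the robot and the scene stay as the last step left them, time stands still between calls to the robot, and variables do not carry over. Pictures are saved under pics/ and viewed, at most 10 in all, crops included, and the job is handed in when it is done.

Besides the shell and the picture viewer there is one more tool, called as name(argument=value, ...), one argument or row to a line, values as JSON. carry_out: Moves the arm, as the interface text tells. Its arguments: {"type":"object","properties":{"motion":{"type":"array"}},"required":["motion"]}

```bash
mkdir -p pics
python3 - <<'E'
from bench import *
import cv2
for n in("top","side"):
    d=get_image(n);cv2.imwrite(f"pics/{n}0.png",d["color"]);print(n,d["mtx"],d["position"],d["orientation"])
s=read_state();print(s)
E
```

```text
top [[416.01897359   0.         281.65120339]
 [  0.         416.01897359 213.16061106]
 [  0.           0.           1.        ]] [ 373.28893246 -153.95000683  951.63719172] [-0.69827308  0.70950133 -0.07770062  0.05463693]
side [[504.58168153   0.         274.37854501]
 [  0.         504.58168153 214.85491812]
 [  0.           0.           1.        ]] [423.07764213 715.51316431 463.0623667 ] [-0.04505143  0.82572735 -0.56163539  0.02665338]
{'clock': 0.1, 'joints': array([-9.38378368e-01,  3.85510601e-01,  6.75961594e-03, -4.24580157e-04,
       -1.19395997e+00, -2.58634108e-01]), 'joint_vel': array([ 4.05945768e-04, -1.81211125e-03,  3.56841919e-03,  3.84110680e-04,
        6.90080311e-05,  5.66162019e-04]), 'joint_efforts': array([-6.57982837e-04, -3.93318450e+01,  1.88929546e+01,  4.19796109e+00,
       -2.55924388e-03,  4.44692517e-06]), 'position': array([ 228.07514723, -581.38283431,  244.3126638 ]), 'ee_rot': array([-1.85728812e-01,  9.82600556e-01,  9.48895238e-04, -2.34479280e-04]), 'contact_force': array([ 0.67608184,  0.0288049 , -0.19241046]), 'wrist_torque': array([ 0.02017925, -0.0373455 ,  0.02109894]), 'grasp_force': 0.0, 'gripper_width': 85.49589601872427}
```

View pics/top0.png

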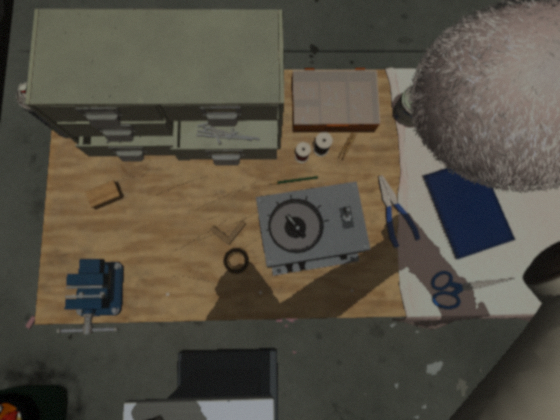

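View pics/side0.png

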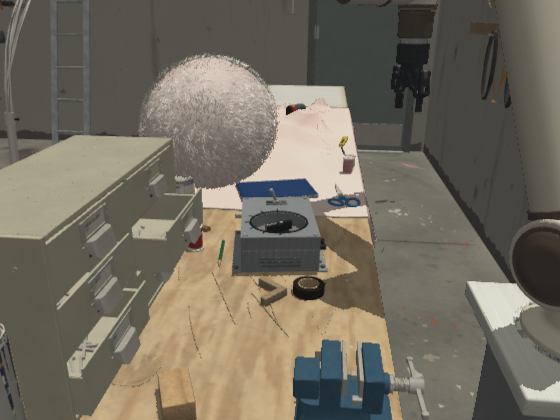

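The top view shows the unit at about (313,225), well at (295,224), toggle near (347,215). The side view shows the unit at (280,230). A fuzzy pale ball hangs at top-view (520,95) and side-view (210,122), so I'll locate it as well.

```bash
cat > h.py <<'E'
import numpy as np,cv2
from bench import *
from scipy.spatial.transform import Rotation as R
def ray(d,u,v):
    r=R.from_quat(d["orientation"]).apply(np.linalg.inv(d["mtx"])@[u,v,1.]);return np.array(d["position"]),r/np.linalg.norm(r)
def onz(d,u,v,z):
    p,r=ray(d,u,v);return p+r*(z-p[2])/r[2]
def proj(d,P):
    q=d["mtx"]@R.from_quat(d["orientation"]).inv().apply(np.array(P)-d["position"]);return q[:2]/q[2]
def tri(a,b):
    (p,r),(q,s)=a,b;A=np.c_[r,-s];t=np.linalg.lstsq(A,q-p,rcond=None)[0];x,y=p+r*t[0],q+s*t[1];return (x+y)/2,np.linalg.norm(x-y)
E
python3 - <<'E'
from h import *
t=get_image("top");s=get_image("side")
c=t["color"][175:285,250:380];cv2.imwrite("pics/t1.png",cv2.resize(c,None,fx=5,fy=5,interpolation=cv2.INTER_CUBIC))
c=s["color"][180:280,225:335];cv2.imwrite("pics/s1.png",cv2.resize(c,None,fx=6,fy=6,interpolation=cv2.INTER_CUBIC))
print(tri(ray(t,520,95),ray(s,210,122)))
E
```

```text
(array([ 750.95291188, -666.45703861,  185.64429066]), np.float64(7.614378624413282))
```

View pics/t1.png

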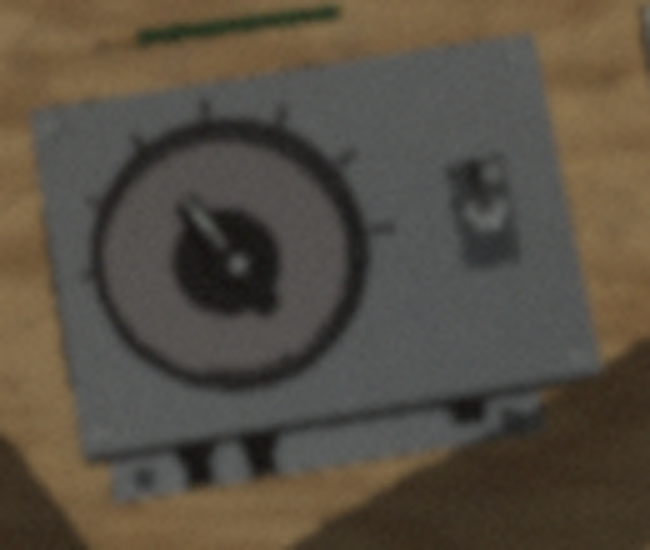

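View pics/s1.png

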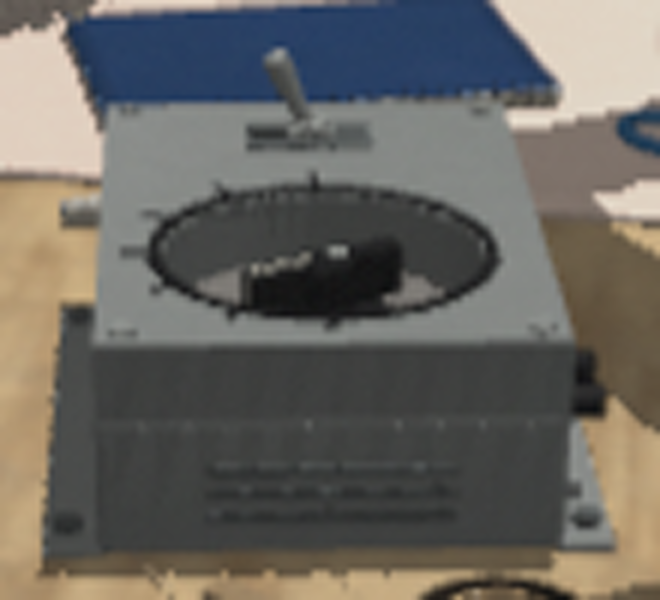

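The top crop shows top-face corners at crop (32,110), (532,38), (600,372), (92,458), the well centre at (232,253), and the pointer end at (185,203) with its axis at (238,262). The side crop shows the toggle tip at (277,58) leaning back.

```bash
cat >> h.py <<'E'
def frame():
    pass
E
python3 - <<'E'
from h import *
t=get_image("top");s=get_image("side")
T=lambda u,v,z:onz(t,u/5+250-.4,v/5+175-.4,z)
cs=np.array([T(*p,80) for p in[(32,110),(532,38),(600,372),(92,458)]])[:,:2]
print("corners",cs.round(1)); 
m=np.array([[75,111],[75,-111],[-75,-111],[-75,111.]])  # BL(left back), back right, front right, front left
mc=cs.mean(0);A=m;B=cs-mc
th=np.arctan2((A[:,0]*B[:,1]-A[:,1]*B[:,0]).sum(),(A*B).sum());c,sn=np.cos(th),np.sin(th);Rm=np.array([[c,-sn],[sn,c]])
print("centre",mc,"yaw",th,"res",(B-A@Rm.T).round(1).tolist())
print("well pred",mc+Rm@[0,36],"seen",T(232,253,80)[:2])
# marks
mk=np.array([T(*p,80)[:2] for p in[(88,275),(94,203),(138,142),(206,108),(282,114),(348,156),(384,228)]])
w=mc+Rm@[0,36]
q=(mk-w)@Rm;print("marks",np.degrees(np.arctan2(-q[:,0],q[:,1])).round(1),np.hypot(*q.T).round(1))
a,b=T(185,203,78)[:2],T(268,308,78)[:2]
for p in(a,b,T(238,262,78)[:2]):
    print("bar",p,(p-w)@Rm)
d=(a-b)@Rm;print("sel deg",np.degrees(np.arctan2(d[0],d[1])))
S=lambda u,v,z:onz(s,u/6+225-.4,v/6+180-.4,z)
print("side toggle tip at z=80+31",S(277,58,110), "pred",mc+Rm@[12.6,-74],"top",T(485,172,110))
print("side corners",[S(*p,80)[:2].round(1).tolist() for p in[(108,105),(508,105),(572,345),(95,345)]])
print("well side",S(322,252,80))
print("tape,offcut",onz(t,236,261,10),onz(t,228,231,10))
E
```

```text
corners [[ 575.3 -129.7]
 [ 604.9 -347.3]
 [ 458.9 -368.6]
 [ 426.5 -153.5]]
centre [ 516.40682948 -249.77778027] yaw 0.14547538077927483 res [[0.8, -0.6], [-1.8, 1.4], [0.6, 1.9], [0.4, -2.7]]
well pred [ 511.18816848 -214.15804448] seen [ 512.00614847 -214.09264106]
marks [  -1.1  -30.   -60.   -89.8 -119.  -148.6 -179. ] [61.8 62.8 63.2 64.9 65.3 66.2 66.1]
bar [ 534.23582006 -194.65714012] [25.63110746 15.95386613]
bar [ 488.51366573 -228.91783848] [-24.57461551 -11.31692831]
bar [ 508.41296204 -216.68944803] [-3.11285159 -2.10236289]
sel deg 61.49003157872634
side toggle tip at z=80+31 [ 537.60317375 -322.83878416  110.        ] pred [ 539.60098461 -321.1695947 ] top [ 539.7802376  -318.00441351  110.        ]
side corners [[604.5, -348.2], [454.5, -366.8], [425.8, -146.6], [572.5, -129.0]]
well side [ 510.11692337 -212.72562897   80.        ]
tape,offcut [443.57169656 -81.77187771  10.        ] [511.93608703 -63.50375248  10.        ]
```

The selector is in its third position (61°), so it needs two clicks. The unit yaw is 0.145 rad and the ball is well out of the way. Next I'll add a helper that gives tool-axis shifts.

```bash
cat > h2.py <<'E'
from h import *
C=np.array([515.4,-248.7]);Y=.145
U=np.array([[np.cos(Y),-np.sin(Y)],[np.sin(Y),np.cos(Y)]])
def plan(x,y,z,head=0):
    """unit-frame x,y (mm), world z of TCP, tool-x heading in the unit frame (deg, +180 flip)"""
    s=read_state();r=R.from_quat(s["ee_rot"]);P=np.r_[C+U@[x,y],z]
    h=np.radians(head+180)+Y
    g=R.from_matrix(np.c_[[np.cos(h),np.sin(h),0],[np.sin(h),-np.cos(h),0],[0,0,-1.]])
    print("turn",(r.inv()*g).as_rotvec().round(3),"shift",r.inv().apply(P-s["position"]).round(1),"w",round(s["gripper_width"],1),"t",s["clock"],"P",P.round(0))
def where():
    s=read_state();p=s["position"];r=R.from_quat(s["ee_rot"]).as_matrix()
    print("unit xy",((p[:2]-C)@U).round(1),"z",p[2].round(1),"head",np.degrees(np.arctan2(r[1,0],r[0,0])-Y).round(1),"F",s["contact_force"].round(1),"w",round(s["gripper_width"],1),"t",s["clock"])
E
python3 -c "
from h2 import *
where();plan(45,-74,200);plan(45,-74,111)"
```

```text
unit xy [-332.3 -288. ] z 245.0 head -166.9 F [-0.2 -0.8 -0.4] w 85.4 t 0.3
turn [ 0.001 -0.     0.229] shift [-416.   122.8   45. ] w 85.4 t 0.3 P [ 571. -315.  200.]
turn [ 0.001 -0.     0.229] shift [-416.   122.7  134. ] w 85.4 t 0.3 P [ 571. -315.  111.]
```

carry_out(
  motion=[
    [0, 0, 0.1, -55, 16, 6, -1],
    [0, 0, 0.229, -110, 32, 12, -1],
    [0, 0, 0.229, -165, 49, 18, -1],
    [0, 0, 0.229, -220, 65, 24, -1],
    [0, 0, 0.229, -275, 81, 30, -1],
  ],
)

```text
clock: 0.92
position: [456.0, -404.7, 215.3]
ee_rot: [-0.072, 0.997, -0.0, 0.0]
contact_force: [0.6, -0.4, 0.9]
gripper_width: 0.1
grasp_force: 0.0
```

```bash
python3 -c "
from h2 import *
where();plan(45,-74,190)"
```

```text
unit xy [ -81.3 -145.8] z 215.3 head -180.0 F [ 0.6 -0.4  0.9] w 0.1 t 0.925
turn [-0.  0. -0.] shift [-126.3   71.8   25.3] w 0.1 t 0.925 P [ 571. -315.  190.]
```

carry_out(
  motion=[
    [0, 0, 0, -50, 29, 10, -1],
    [0, 0, 0, -100, 57, 20, -1],
    [0, 0, 0, -126, 72, 30, -1],
    [0, 0, 0, -126, 72, 65, -1],
    [0, 0, 0, -126, 72, 65, -1],
  ],
)

```text
clock: 1.55
position: [567.3, -315.4, 147.1]
ee_rot: [-0.072, 0.997, 0.002, -0.003]
contact_force: [-0.4, -0.5, 0.5]
gripper_width: -0.2
grasp_force: 0.0
```

```bash
python3 -c "
from h2 import *
where();plan(45,-74,111)
s=get_image('side');cv2.imwrite('pics/s2.png',cv2.resize(s['color'][100:280,200:360],None,fx=3.3,fy=3.3,interpolation=cv2.INTER_CUBIC))"
```

```text
unit xy [ 41.7 -73.5] z 147.1 head -180.0 F [-0.4 -0.5  0.5] w -0.2 t 1.55
turn [ 0.004 -0.006  0.   ] shift [-3.5 -0.6 36. ] w -0.2 t 1.55 P [ 571. -315.  111.]
```

View pics/s2.png

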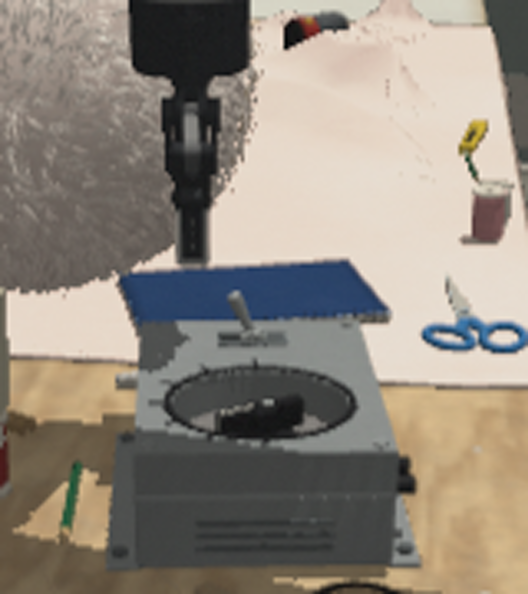

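The shut fingertip is at crop (193,263), behind and above the toggle tip at (236,295). I'll check the fingertip offset while descending.

carry_out(
  motion=[
    [0, 0, 0, -3, -0.5, 15, -1],
    [0, 0, 0, -3, -0.5, 30, -1],
    [0, 0, 0, -3, -0.5, 36, -1],
    [0, 0, 0, -3, -0.5, 36, -1],
  ],
)

```text
clock: 2.1
position: [571.6, -316.7, 113.7]
ee_rot: [-0.072, 0.997, 0.0, -0.001]
contact_force: [-1.0, 0.5, -1.1]
gripper_width: 0.0
grasp_force: 0.0
```

```bash
python3 -c "
from h2 import *
where();s=get_image('side')
for z in(128,131,133,136):print(z,proj(s,[567.3,-315.4,z]))
plan(9,-74,111)"
```

```text
unit xy [ 45.8 -75.4] z 113.7 head -180.0 F [-1.   0.5 -1.1] w 0.0 t 2.1
128 [256.76220495 181.91686107]
131 [256.75352137 180.59144276]
133 [256.74772254 179.70633838]
136 [256.7390096 178.3764375]
turn [-0. -0. -0.] shift [37.1  1.6  3.3] w 0.0 t 2.15 P [ 535. -321.  111.]
```

carry_out(
  motion=[
    [0, 0, 0, 10, 1.5, 2, -1],
    [0, 0, 0, 18, 1.5, 2, -1],
    [0, 0, 0, 25, 1.5, 2, -1],
    [0, 0, 0, 32, 1.5, 2, -1],
    [0, 0, 0, 37, 1.5, 2, -1],
  ],
)

```text
clock: 2.78
position: [535.2, -320.5, 112.4]
ee_rot: [-0.072, 0.997, -0.0, 0.001]
contact_force: [6.4, 2.0, -1.7]
gripper_width: 0.3
grasp_force: 2.8
```

carry_out(
  motion=[
    [0, 0, 0, 0, 0, 0, -1],
    [0, 0, 0, -15, 0, -10, -1],
    [0, 0, 0, -15, 0, -40, -1],
    [0, 0, 0, -15, 0, -60, -1],
  ],
)

```text
clock: 3.28
position: [549.9, -318.4, 173.1]
ee_rot: [-0.073, 0.997, -0.0, -0.001]
contact_force: [-0.6, -0.5, -0.2]
gripper_width: -0.1
grasp_force: 0.0
```

```bash
python3 -c "
from h2 import *
where();s=get_image('side');cv2.imwrite('pics/s3.png',cv2.resize(s['color'][140:240,225:335],None,fx=4,fy=4,interpolation=cv2.INTER_CUBIC))
plan(0,36,150,0);plan(0,36,80,0)"
```

```text
unit xy [ 24.1 -74. ] z 173.1 head -180.0 F [-0.6 -0.5 -0.2] w -0.1 t 3.275
turn [-0.003  0.003  0.001] shift [ 25.2 111.   25.7] w 0.2 t 3.325 P [ 510. -213.  150.]
turn [-0.003  0.003  0.001] shift [ 25.4 111.2  95.7] w 0.2 t 3.325 P [ 510. -213.   80.]
```

View pics/s3.png

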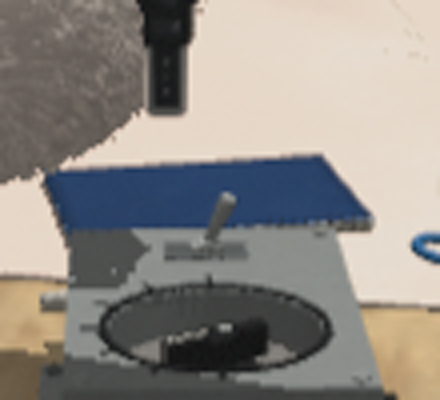

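The toggle tip is now at crop (228,198), leaning to the front, so it is off. Next the selector: straddle the boss with a 34 mm gap and turn about the well's axis.

carry_out(
  motion=[
    [0, 0, 0, 12, 50, 0, -0.2],
    [0, 0, 0, 24.5, 100, 5, -0.2],
    [0, 0, 0, 24.5, 110.5, 15, -0.2],
    [0, 0, 0, 24.5, 110.5, 40, -0.2],
    [0, 0, 0, 24.5, 110.5, 50, -0.2],
  ],
)

```text
clock: 3.95
position: [509.0, -212.6, 120.5]
ee_rot: [-0.072, 0.997, 0.0, -0.002]
contact_force: [0.1, -0.7, 0.1]
gripper_width: 34.2
grasp_force: 0.0
```

```bash
python3 -c "
from h2 import *
where();s=get_image('side');t=get_image('top')
a=cv2.resize(s['color'][130:240,225:335],None,fx=3.6,fy=3.6,interpolation=cv2.INTER_CUBIC)
b=cv2.resize(t['color'][175:285,250:360],None,fx=3.6,fy=3.6,interpolation=cv2.INTER_CUBIC)
cv2.imwrite('pics/c4.png',np.hstack([a,b]))
plan(.8,35.5,80,0)"
```

```text
unit xy [-1.1 36.7] z 120.5 head -180.0 F [ 0.1 -0.7  0.1] w 34.2 t 3.95
turn [ 0.001 -0.004 -0.001] shift [-2.  -0.9 40.7] w 34.0 t 4.05 P [ 511. -213.   80.]
```

View pics/c4.png

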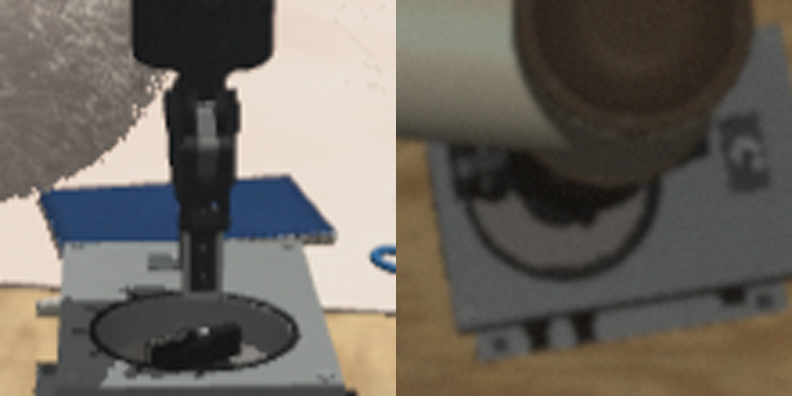

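The straddling finger tip is at side-crop (203,293) over the well, with the bar free below it. The toggle in the top crop leans to the front. I'll descend.

carry_out(
  motion=[
    [0, 0, 0, -2, -1, 10, -0.2],
    [0, 0, 0, -2, -1, 20, -0.2],
    [0, 0, 0, -2, -1, 30, -0.2],
    [0, 0, 0, -2, -1, 38, -0.2],
    [0, 0, 0, -2, -1, 38, -0.2],
  ],
)

```text
clock: 4.68
position: [511.4, -213.2, 83.5]
ee_rot: [-0.072, 0.997, 0.0, -0.001]
contact_force: [0.1, 0.6, -0.6]
gripper_width: 34.0
grasp_force: 0.0
```

```bash
python3 -c "
from h2 import *
where();s=get_image('side')
# tip z of near finger seen earlier
P,r=ray(s,203/3.6+225-.4,293/3.6+130-.4)
for y in(-196,-182):print('tip z when TCP 120.5:',(P+r*(y-P[1])/r[1])[2])
plan(.8,35.5,80,0)"
```

```text
unit xy [ 1.2 35.7] z 83.5 head -180.0 F [ 0.1  0.6 -0.6] w 34.0 t 4.675
tip z when TCP 120.5: 109.45453691002103
tip z when TCP 120.5: 114.88562645532573
turn [ 0.    -0.001 -0.   ] shift [ 0.8 -0.1  4. ] w 34.2 t 4.725 P [ 511. -213.   80.]
```

carry_out(
  motion=[
    [0, 0, 0, 0, 0, 5, -0.2],
    [0, 0, 0, 0, 0, 8, -0.2],
    [0, 0, 0.1, 0, 0, 8, -0.2],
    [0, 0, 0.2, 0, 0, 8, -0.2],
    [0, 0, 0.3, 0, 0, 8, -0.2],
  ],
)

```text
clock: 5.35
position: [511.1, -212.7, 76.1]
ee_rot: [0.079, 0.997, 0.0, -0.001]
contact_force: [-1.4, 3.0, 0.9]
gripper_width: 34.2
grasp_force: 3.9
```

```bash
python3 -c "
from h2 import *
where();print(read_state()['wrist_torque'])"
```

```text
unit xy [ 0.9 36.2] z 76.1 head 162.6 F [-1.4  3.   0.9] w 34.2 t 5.35
[0.76513155 0.44913731 0.17740975]
```

carry_out(
  motion=[
    [0, 0, 0.08, 0, 0, 0, -0.2],
    [0, 0, 0.16, 0, 0, 0, -0.2],
    [0, 0, 0.24, 0, 0, 0, -0.2],
    [0, 0, 0.3, 0, 0, 0, -0.2],
    [0, 0, 0.3, 0, 0, 0, -0.2],
  ],
)

```text
clock: 5.98
position: [512.0, -213.2, 76.3]
ee_rot: [0.225, 0.974, 0.0, 0.0]
contact_force: [0.8, -0.1, -0.3]
gripper_width: 34.5
grasp_force: 0.0
```

```bash
python3 -c "
from h2 import *
where();print(read_state()['wrist_torque'])
s=get_image('side')
cv2.imwrite('pics/s5.png',cv2.resize(s['color'][160:240,225:335],None,fx=5,fy=5,interpolation=cv2.INTER_CUBIC))"
```

```text
unit xy [ 1.7 35.6] z 76.3 head 145.7 F [ 0.8 -0.1 -0.3] w 34.5 t 5.975
[ 0.01957295  0.03938157 -0.03818529]
```

View pics/s5.png

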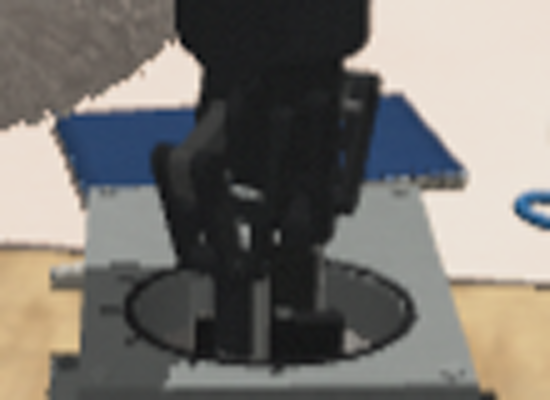

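The bar lies along the unit's x at crop (200–345, ~328) and the torque is zero, so it is in the fourth position. One more click.

carry_out(
  motion=[
    [0, 0, 0.1, -0.5, 0, 0, -0.2],
    [0, 0, 0.2, -0.5, 0, 0, -0.2],
    [0, 0, 0.3, -0.5, 0, 0, -0.2],
    [0, 0, 0.38, -0.5, 0, 0, -0.2],
    [0, 0, 0.44, -0.5, 0, 0, -0.2],
  ],
)

```text
clock: 6.65
position: [512.2, -213.1, 76.3]
ee_rot: [0.433, 0.901, 0.0, -0.0]
contact_force: [1.2, 0.4, 0.5]
gripper_width: 34.3
grasp_force: 0.0
```

carry_out(
  motion=[
    [0, 0, 0, 0, 0, 0, -0.2],
    [0, 0, 0, 0, 0, 0, -0.2],
  ],
)

```text
clock: 6.9
position: [512.4, -213.5, 76.3]
ee_rot: [0.432, 0.902, -0.0, 0.0]
contact_force: [0.6, 0.1, -0.9]
gripper_width: 34.1
grasp_force: 0.0
```

```bash
python3 -c "
from h2 import *
where();print(read_state()['wrist_torque'])"
```

```text
unit xy [ 2.1 35.3] z 76.3 head 120.5 F [ 0.6  0.1 -0.9] w 34.1 t 6.9
[ 0.02218763 -0.05634919 -0.02932382]
```

The torque is zero again, so it has probably snapped. I'll lift clear and look.

carry_out(
  motion=[
    [0, 0, -0.06, 0, 0, -5, -0.2],
    [0, 0, -0.06, 0, 0, -30, -0.2],
    [0, 0, -0.06, 0, 0, -60, -0.2],
    [0, 0, -0.2, 0, 0, -100, -1],
    [0, 0, -0.38, 0, 0, -110, -1],
  ],
)

```text
clock: 7.52
position: [513.8, -213.8, 189.4]
ee_rot: [0.251, 0.968, 0.0, 0.003]
contact_force: [0.3, -0.4, -0.5]
gripper_width: 0.5
grasp_force: 0.0
```

```bash
python3 -c "
from h2 import *
where();plan(-60,-74,185)"
```

```text
unit xy [ 3.5 34.7] z 189.4 head 142.6 F [ 0.3 -0.4 -0.5] w 0.5 t 7.525
turn [-0.     0.006 -0.653] shift [ -15.6 -124.9    4.3] w 0.5 t 7.525 P [ 467. -331.  185.]
```

carry_out(
  motion=[
    [0, 0, -0.16, -4, -31, 0, -1],
    [0, 0, -0.32, -8, -62, 0, -1],
    [0, 0, -0.48, -12, -94, 0, -1],
    [0, 0, -0.653, -15.5, -125, 0, -1],
    [0, 0, -0.653, -15.5, -125, 0, -1],
  ],
)

```text
clock: 8.15
position: [463.4, -331.3, 186.1]
ee_rot: [-0.067, 0.998, 0.0, -0.0]
contact_force: [0.8, -0.0, 0.6]
gripper_width: 0.3
grasp_force: 0.0
```

```bash
python3 -c "
from h2 import *
where();s=get_image('side');t=get_image('top')
a=cv2.resize(s['color'][130:240,225:335],None,fx=3.6,fy=3.6,interpolation=cv2.INTER_CUBIC)
b=cv2.resize(t['color'][175:285,250:360],None,fx=3.6,fy=3.6,interpolation=cv2.INTER_CUBIC)
cv2.imwrite('pics/c6.png',np.hstack([a,b]))
plan(-45,-74,111)"
```

```text
unit xy [-63.4 -74.2] z 186.1 head -180.6 F [ 0.8 -0.   0.6] w 0.3 t 8.15
turn [ 0.    -0.    -0.009] shift [-17.4  -1.   75.2] w 0.0 t 8.25 P [ 482. -328.  111.]
```

View pics/c6.png

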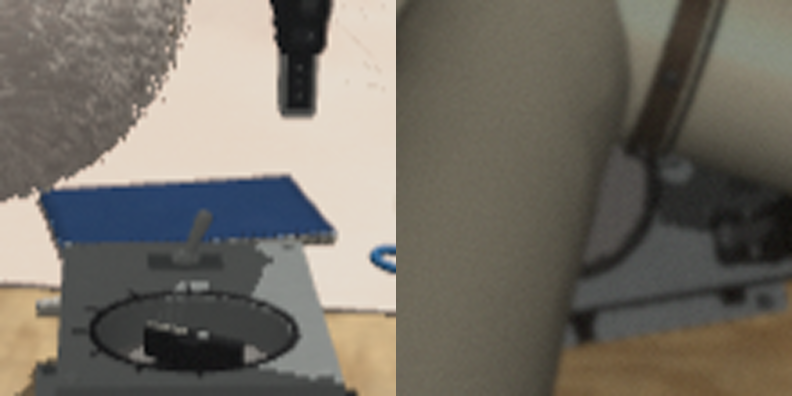

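The side crop shows the bar's top running from pointer end (148,325) to tail (242,345), with the toggle still leaning to the front at (205,213). I'll check the angle numerically.

```bash
python3 -c "
from h2 import *
s=get_image('side');w=C+U@[.8,35.5]
for a in(90,105,120,150):
  d=U@[np.sin(np.radians(a)),np.cos(np.radians(a))]
  print(a,[((proj(s,[*(w+k*d),78])-[224.6,129.6])*3.6).round(0) for k in(30,-30)])
plan(-45,-74,111)"
```

```text
90 [array([138., 334.]), array([245., 333.])]
105 [array([139., 329.]), array([245., 339.])]
120 [array([144., 324.]), array([240., 344.])]
150 [array([163., 317.]), array([221., 352.])]
turn [ 0.    -0.    -0.008] shift [-17.2  -1.4  75.2] w -0.1 t 8.3 P [ 482. -328.  111.]
```

carry_out(
  motion=[
    [0, 0, -0.009, -17, -1, 20, -1],
    [0, 0, -0.009, -17, -1, 45, -1],
    [0, 0, -0.009, -17, -1, 65, -1],
    [0, 0, -0.009, -17, -1, 74, -1],
    [0, 0, -0.009, -17, -1, 74, -1],
  ],
)

```text
clock: 8.93
position: [481.4, -328.0, 112.0]
ee_rot: [-0.074, 0.997, 0.0, -0.0]
contact_force: [0.6, 0.0, 0.5]
gripper_width: -0.1
grasp_force: 0.0
```

```bash
python3 -c "
from h2 import *
where();plan(-9,-74,111)"
```

```text
unit xy [-45.1 -73.5] z 112.0 head -179.9 F [0.6 0.  0.5] w -0.1 t 8.925
turn [ 0.    -0.001  0.002] shift [-36.1  -0.6   1. ] w -0.1 t 8.925 P [ 517. -323.  111.]
```

The bar matches 120°, the fifth position. Now throw the toggle back to on.

carry_out(
  motion=[
    [0, 0, 0, -10, -0.5, 0, -1],
    [0, 0, 0, -18, -0.5, 0, -1],
    [0, 0, 0, -25, -0.5, 0, -1],
    [0, 0, 0, -32, -0.5, 0, -1],
    [0, 0, 0, -37, -0.5, 0, -1],
  ],
)

```text
clock: 9.55
position: [518.7, -323.5, 112.3]
ee_rot: [-0.073, 0.997, -0.0, 0.0]
contact_force: [-0.5, 1.1, 0.7]
gripper_width: -0.4
grasp_force: 0.0
```

carry_out(
  motion=[
    [0, 0, 0, 0, 0, 0, -1],
    [0, 0, 0, 15, 0, -10, -1],
    [0, 0, 0, 15, 0, -50, -1],
    [0, 0, 0, 15, 0, -90, -1],
    [0, 0, 0, 15, 0, -110, -1],
  ],
)

```text
clock: 10.18
position: [502.7, -326.4, 225.9]
ee_rot: [-0.073, 0.997, -0.001, 0.002]
contact_force: [-0.2, 0.0, -0.8]
gripper_width: 0.1
grasp_force: 0.0
```

```bash
python3 -c "
from h2 import *
where();s=get_image('side')
cv2.imwrite('pics/s7.png',cv2.resize(s['color'][130:270,215:335],None,fx=4,fy=4,interpolation=cv2.INTER_CUBIC))"
```

```text
unit xy [-23.8 -75. ] z 225.9 head -179.9 F [-0.2  0.  -0.8] w 0.1 t 10.175
```

View pics/s7.png

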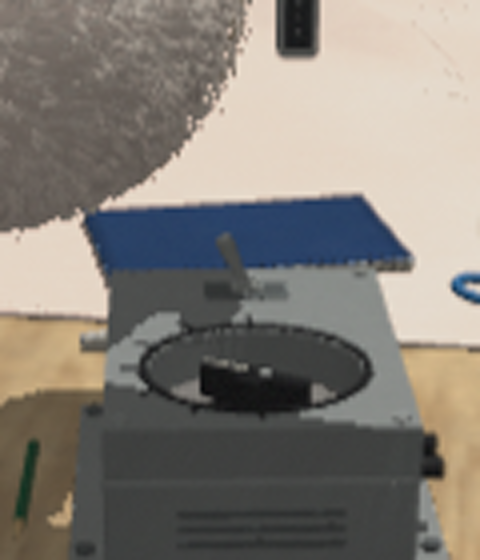

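The toggle tip is at (225,240), leaning to the back, so it is on. The bar is still in the fifth position, from (202,365) to (310,385), and the arm is clear.

```bash
python3 -c "
from bench import *
print(job_done())"
```

```text
the job is handed in; nothing more can be done
None
```

Job handed in: I threw the toggle off, clicked the selector from the third to the fifth position, then threw the toggle back on; the last picture shows both set as asked, and the small things were not touched.

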